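# Pin the steriliser cage's gate, draw its sagging bolt and hold the gate ajar

## Robot

A 6-joint arm with a two-finger parallel gripper is mounted at the origin on the work surface. World frame = base frame: x ahead of the robot, y to its left, z up, the work surface at z = 0. Lengths are in m, angles in rad, forces in N, time in s.
With the tool pointing down it reaches from about 0.325 to 0.875 m from the base axis. Payload 4.4 kg.
Tool frame: the origin (TCP) lies on the centre line of the jaws, within the pads' length; the fingertips stand 8 mm ahead of it and the grasp point (between the pads) lies 11 mm behind it; z points along the fingers, y is the direction in which the jaws open and shut (so a half turn about z gives the same grasp; the last joint's range is limited). The gripper opens to 85 mm and grips with 20 to 120 N. Pads are 22 mm wide; open, the fingers measure 114 mm over their backs; the gripper's body (76 mm by 85 mm) begins 54 mm behind the grasp point. The pads swing forward as they close: fully open they stand 13 mm farther back than shut.
Start: joints at [1.077, 0.207, 1.542, -0, 1.393, -0.15], TCP at [0.194, 0.541, 0.239] pointing down, gripper open.
Joint ranges: [-2.73, 2.73], [-0.86, 2.22], [0.23, 2.46], [-1.11, 4.25], [0.08, 2.63], [-2.82, 2.82]. Speed limits (rad/s): [2.79, 2.79, 3.14, 3.14, 3.14, 3.14].

## Interface

Orientations are given as a 3x3 rotation matrix whose columns are the frame's x, y, z axes.
In Python, from workcell import status, viewer, order gives the robot as it stands.
- The arm moves only by the tool play_rows, never from a script. Its argument "moves" is a list that holds one entry, the list of rows, each a list of 6 numbers: the shift along the tool's x, y, z in m, then the turn, a rotation vector about the tool's x, y, z in rad. A call has 1 to 20 rows; each row is the pose to reach, as a shift and turn from the pose measured when the call began, along the tool's axes at that moment; what a row does not reach only later rows make up. A row lasts 1/12 s, in which the tool goes at most 41.7 mm and 7.16 degrees, less where a joint would pass 70% of its speed; a pose out of reach is approached as far as the arm can. A call with a gripper value outside its range is refused whole. "jaw" is the finger opening in m, from 0 to 0.0854, set as the call begins (left out, the last holds). The fingers move at their own pace and stop on an object; "grip_force" is the grip in N (left out, the last holds). Time passes only in rows, so rows that repeat a pose let the fingers close. It gives the time, the measured TCP pose, the force and the opening at its end, in the units of the state.
- status.get_state(): the state, without advancing time (a new reading comes with each control period).
- viewer.grab_frame(name): name is "side" or "top"; returns a dict with "img" (480x640x3 uint8, blue, green, red), "camera_matrix" (3x3 intrinsics, pixels), "R" (3x3) and "t" (3): a world point X has camera coordinates R X + t. Camera axes: x right, y down, z forward; pixel columns grow to the right and rows downward; lengths in m; the calibration is good to about 2 mm. A picture is of the moment at which its call begins. There is no depth.
- order.close_job(): hands the job in, once; it reports no verdict.
The state is a dict: "time": time; "q": joint angles; "joint_velocities": joint speeds; "tau": joint torques, N m; "tcp_pos": TCP position; "eef_rot": TCP orientation; "force": force on the tool from outside, world axes, zero at the start; "moment": the same for the moment, N m; "grip_width": finger opening in m.
Only numpy, scipy, OpenCV 4.12 (cv2) and the standard library are available. Lean on these libraries where they do the work, as an engineer would, in place of code of your own. Each camera call takes 0.05 s, during which the arm holds its last target.

## Task

The steriliser cage is back from the wash with its gate hung and bolted, but the gate's upper hinge pin is still standing in the white rack. Before drawing the bolt, slide the pin down into the upper hinge until its head sits on the knuckle; then draw the gate's sagging bolt right back, lifting its nose over the keeper's bent-up lip as you pull, and swing the gate towards the robot by about a hand's width (100 mm at its free edge). The gate has a closing spring, so finish still holding it ajar there, with the bolt drawn and the pin home, and leave the vials, dish and beaker where they stand.

Things in the scene. Friction and masses are not known exactly. Their poses are not given: they have to be found in the camera images.
- cage: Open-topped steel steriliser cage, 310 mm deep (x), 345 mm wide (y), posts and rails 150 mm high, fixed to the bench. Origin: centre of its underside. Its -x side is the front, with the gate, and looks to the robot; seen from the robot the gate hinges at the left (+y) and is bolted at the right (-y). A vial tray stands inside at the back.
- hinge_mouth (a point): Centre of the upper mouth of the gate's upper hinge, 160 mm above the bench at the cage's front left corner (165 mm in front of, 152.5 mm left of its origin). The hinge is an upright tube of three knuckles, outer diameter 22 mm, inner 14 mm, running 60 mm down from here, open below; its axis is the gate's axis. The post behind it ends 10 mm lower.
- gate (a joint): Opening angle of the gate about the hinge axis, rad: 0 closed, grows as the free (right-hand) edge swings towards the robot, up to 1.3. A 16 mm tube frame, top 150 mm above the bench, free edge 300 mm from the axis, so 0.34 rad opens it 100 mm. A closing spring pulls it shut: 2 to 3 N at the knob. The shot bolt keeps it shut.
- bolt (a joint): How far the barrel bolt is drawn along the gate towards the hinge, m: 0 fully shot, 0.055 fully back. It slides with about 1 to 2 N of friction and stays where it is left. While the nose hangs, the keeper's lip stops it at about 0.008; from about 0.030 on the nose is clear of the keeper.
- bolt_lift (a joint): Upward tilt of the bolt about its rear guide, rad: 0 sagging (as at the start), 0.10 stop. The knob is 125 mm from that guide when shot, 75 mm when drawn 50 mm. About 0.045 lets the nose pass the lip: 6 mm of lift at the knob. 8 to 9 mm is a good lift; the stop comes at 12 mm when shot, 9.5 mm when drawn 30 mm. Lifting takes about 2 N.
- bolt_knob (a point): Centre of the bolt's pull knob: an upright black cylinder, 16 mm diameter, 36 mm tall (18 mm above and below this point), on a neck on the bolt. In front of the gate's top right, 182 mm above the bench, 275 mm from the hinge axis when shot; moves with bolt and gate. Its y axis points along the bolt to the hinge (drawing direction), x square to the gate, away from the robot.
- bolt_nose (a point): Lower corner of the bolt's end: the 12 mm steel rod ends in a turned-down nose that hangs 7 mm below the rod, 14 mm long along it.
- keeper_lip (a point): Middle of the top edge of the keeper's bent-up lip (4 mm thick) on the right front post; the nose hangs behind it, 7 mm below its top. Beyond the lip a 6 mm wire staple on the post, rising to 163 mm above the bench, passes in front of the bolt and over it; it leaves room for the lift.
- pin_grip (a point): Centre of the head of the loose steel hinge pin (90 g): head an upright cylinder, 19 mm diameter, 40 mm tall; below it the shank, 12 mm diameter, 66 mm long, with a tapered foot. So the shoulder is 20 mm and the foot 86 mm below this point. Starts upright in a hole of the rack, this point 96 mm above the bench. Home in the hinge, it is 20 mm above hinge_mouth.
- rack: White plastic rack fixed to the bench, 165 x 55 x 45 mm high (x, y, z), with three holes of 15 mm in a row along its x axis, 55 mm apart, 35 mm deep. Origin: centre of its underside. The pin stands in one hole, the vials in the other two.
- vial_a_mid (a point): Middle of an amber vial with a metal cap, 13.4 mm diameter, 63 mm tall, standing in the rack; leave it.
- vial_b_mid (a point): Middle of a second, equal amber vial in the rack; leave it.
- dish: Steel kidney dish with crimp caps, 210 x 100 x 35 mm high, loose on the bench to the right; leave it. Origin: underside.
- beaker: Glass beaker, 60 mm diameter, 85 mm tall, loose on the bench to the right; leave it. Origin: underside.
There are look-alikes about, which are no part of the job. Of the things shaped like the part that bears pin_grip, the bare steel one is meant.

How it is judged:
By the outcome, as a careful person would: the job done as asked, in the order asked, and still so for the second after the job is handed in, while the arm keeps its last pose, push and grip.
It also fails if it takes over 58 s, if anything falls off the work surface, if the arm or the gripper's body presses on something with over 40 N, if the wrist force passes 120 N, or if a joint passes its speed limit or range.

## Working session

There is one attempt and no reset: what is moved stays moved. The work goes in short steps, Python scripts to look and compute and a tool call to move; the robot and the scene stay as the last step left them, time stands still between calls to the robot, and variables do not carry over. Pictures are saved under pics/ and viewed, and the job is handed in when it is done.

Besides the shell and the picture viewer there is one more tool, called after "Emit:" in YAML: its name, and indented under it one key for each argument. play_rows: Moves the arm, as the interface text tells. Its arguments: {"type":"object","properties":{"moves":{"type":"array"},"jaw":{"type":"number"},"grip_force":{"type":"number"}},"required":["moves"]}

```bash
ls; mkdir -p pics
cat > h.py <<'E'
from workcell import status, viewer, order
import numpy as np, cv2
def grab(n,fn=None):
    f=viewer.grab_frame(n)
    if fn: cv2.imwrite('pics/'+fn,f['img'])
    return f
def ray(f,u,v):
    K=np.array(f['camera_matrix']);R=np.array(f['R']);t=np.array(f['t'])
    d=R.T@np.linalg.solve(K,[u,v,1.]);return -R.T@t,d/np.linalg.norm(d)
def onz(f,u,v,z):
    o,d=ray(f,u,v);return o+d*(z-o[2])/d[2]
def proj(f,X):
    p=np.array(f['camera_matrix'])@(np.array(f['R'])@np.array(X)+np.array(f['t']));return p[:2]/p[2]
def tri(f,a,g,b):
    o1,d1=ray(f,*a);o2,d2=ray(g,*b)
    A=np.stack([d1,-d2],1);s=np.linalg.lstsq(A,o2-o1,rcond=None)[0]
    p=o1+s[0]*d1;q=o2+s[1]*d2;return (p+q)/2,np.linalg.norm(p-q)
E
python3 - <<'E'
from h import *
np.set_printoptions(precision=4,suppress=True)
print(status.get_state())
for n in('side','top'):
    f=grab(n,n+'0.png');print(n,f['camera_matrix'],f['R'],f['t'], -np.array(f['R']).T@f['t'])
E
```

```text
pics
{'time': 0.0, 'q': array([ 1.0765,  0.2074,  1.543 , -0.    ,  1.3935, -0.1505]), 'joint_velocities': array([ 0.0002, -0.0011,  0.001 , -0.0006,  0.0003, -0.0011]), 'tau': array([ -0.    , -38.3043, -29.1591,  -0.0003,   0.0105,  -0.    ]), 'tcp_pos': array([0.1935, 0.5407, 0.2381]), 'eef_rot': array([[-0.9415,  0.3371, -0.0011],
       [ 0.3371,  0.9415, -0.002 ],
       [ 0.0003, -0.0023, -1.    ]]), 'force': array([ 0.6941, -0.9094, -0.3694]), 'moment': array([ 0.0119, -0.0218,  0.007 ]), 'grip_width': 0.08507029101695633}
side [[450.1469   0.     321.358 ]
 [  0.     450.1469 244.7322]
 [  0.       0.       1.    ]] [[-0.7268 -0.6867  0.016 ]
 [-0.5316  0.5477 -0.6461]
 [ 0.4349 -0.4781 -0.7631]] [0.3899 0.3979 0.7914] [0.1508 0.4281 0.8548]
top [[433.4627   0.     322.5983]
 [  0.     433.4627 242.1187]
 [  0.       0.       1.    ]] [[ 0.023  -0.9993  0.0309]
 [-0.9928 -0.0265 -0.1171]
 [ 0.1179 -0.028  -0.9926]] [-0.0505  0.5761  0.9823] [ 0.4573 -0.0077  1.0441]
```

View pics/side0.png

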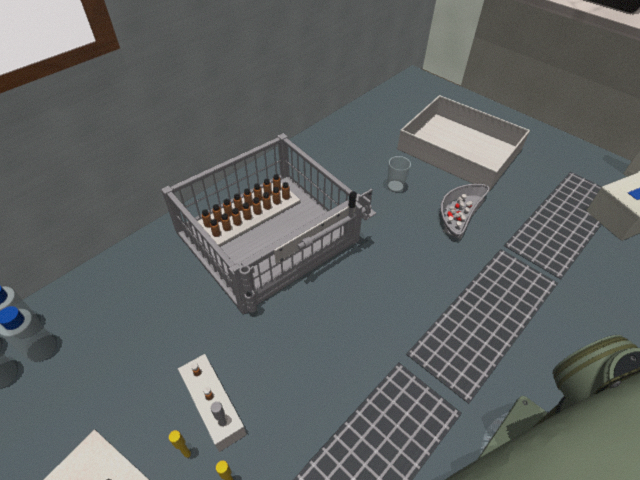

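View pics/top0.png

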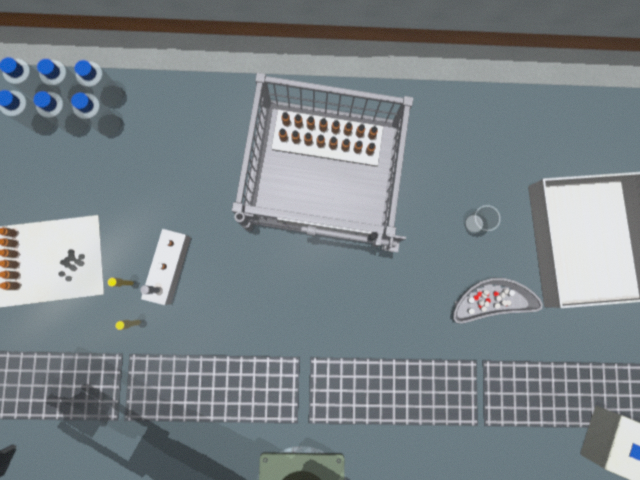

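The side view shows the cage, with the hinge at about (244,275) and the knob at (352,200), plus the rack with the steel pin at (217,412). In the top view the pin is at (150,289), the hinge at (240,215) and the knob at (377,236). I'll zoom in next.

Run:
```python
import cv2,numpy as np
s=cv2.imread('pics/side0.png');t=cv2.imread('pics/top0.png')
def c(i,x,y,w,h,k): return cv2.resize(i[y:y+h,x:x+w],None,fx=k,fy=k,interpolation=cv2.INTER_CUBIC)
cv2.imwrite('pics/za.png',np.vstack([np.hstack([c(s,170,350,100,70,4),c(s,215,250,100,70,4)]),np.hstack([c(s,310,170,100,70,4),c(t,120,225,100,70,4)])]))
cv2.imwrite('pics/zb.png',np.vstack([c(t,220,190,200,70,4)]))
```

```text
(no output)
```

View pics/za.png

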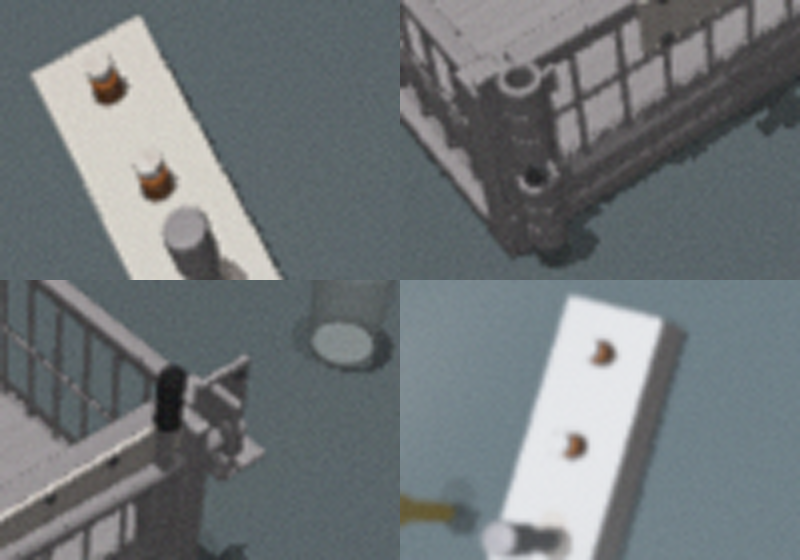

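View pics/zb.png

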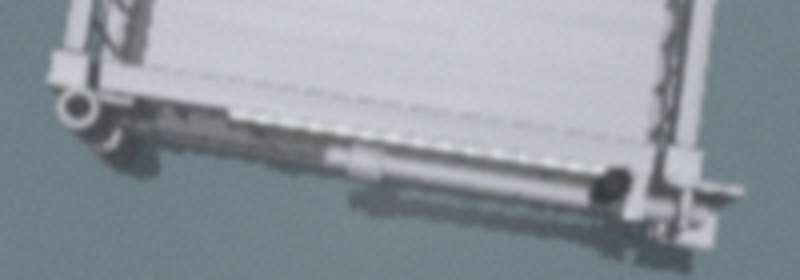

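Run:
```python
from h import *
np.set_printoptions(precision=4,suppress=True)
f=grab('side');g=grab('top')
for n,a,b,z in [('hinge',(244.4,269.4),(238.9,216.4),.16),('pintop',(216.4,406.9),(144.9,288.9),.116),('knobtop',(352.6,192.6),(373.7,234.9),.2)]:
    print(n,tri(f,a,g,b),onz(f,*a,z),onz(g,*b,z))
# rack corners top face z=.045 : top image threshold
h=cv2.cvtColor(g['img'],cv2.COLOR_BGR2HSV)
m=((h[...,1]<25)&(h[...,2]>185)).astype(np.uint8);m[:200]=0;m[320:]=0;m[:,:120]=0;m[:,220:]=0
c=max(cv2.findContours(m,0,2)[0],key=cv2.contourArea);r=cv2.minAreaRect(c);print(r,cv2.contourArea(c))
P=np.array([onz(g,*p,.045) for p in cv2.boxPoints(r)]);print(P,P.mean(0))
# cage corners top z .15
for p in [(261,77),(408,100)]: print(onz(g,*p,.15))
S=[(np.array(f['img']),f),(np.array(g['img']),g)]
```

```text
hinge (array([0.6112, 0.1409, 0.1588]), np.float64(1.9110978748697318e-05)) [0.6104 0.1414 0.16  ] [0.611  0.1407 0.16  ]
pintop (array([0.4581, 0.3388, 0.1118]), np.float64(0.0011228322301164151)) [0.4559 0.339  0.116 ] [0.4585 0.3376 0.116 ]
knobtop (array([ 0.5744, -0.1317,  0.2019]), np.float64(0.00026423731534196414)) [ 0.5758 -0.1332  0.2   ] [ 0.5746 -0.1321  0.2   ]
((161.8561248779297, 266.15887451171875), (26.344505310058594, 74.29251098632812), 16.606979370117188) 1710.5
[[0.4379 0.3766 0.045 ]
 [0.6015 0.34   0.045 ]
 [0.5856 0.2814 0.045 ]
 [0.4224 0.3191 0.045 ]] [0.5118 0.3293 0.045 ]
[0.9199 0.1087 0.15  ]
[ 0.8797 -0.2116  0.15  ]
```

```bash
cat >> h.py <<'E'
from scipy.spatial.transform import Rotation as Ro
def Rd(phi,tilt=None):
    a=np.radians(phi);y=np.array([np.cos(a),np.sin(a),0]);z=np.array([0,0,-1.]);return np.stack([np.cross(y,z),y,z],1)
def row(p,R):
    s=status.get_state();R0=np.array(s['eef_rot'])
    return np.round(np.r_[R0.T@(np.array(p)-s['tcp_pos']),Ro.from_matrix(R0.T@R).as_rotvec()],4)
E
python3 - <<'E'
from h import *
print(row([.458,.339,.16],Rd(77.4)).tolist(),row([.458,.339,.087],Rd(77.4)).tolist())
E
```

```text
[-0.317, -0.1009, 0.0786, -0.0014, -0.0003, -0.1239] [-0.317, -0.1008, 0.1516, -0.0014, -0.0003, -0.1239]
```

Emit:
play_rows:
  moves:
    - [[-0.317, -0.101, 0.03, -0.0014, -0.0003, -0.124], [-0.317, -0.101, 0.03, -0.0014, -0.0003, -0.124], [-0.317, -0.101, 0.03, -0.0014, -0.0003, -0.124], [-0.317, -0.101, 0.05, -0.0014, -0.0003, -0.124], [-0.317, -0.101, 0.06, -0.0014, -0.0003, -0.124], [-0.317, -0.101, 0.07, -0.0014, -0.0003, -0.124], [-0.317, -0.101, 0.079, -0.0014, -0.0003, -0.124], [-0.317, -0.101, 0.079, -0.0014, -0.0003, -0.124], [-0.317, -0.101, 0.079, -0.0014, -0.0003, -0.124], [-0.317, -0.101, 0.079, -0.0014, -0.0003, -0.124], [-0.317, -0.101, 0.079, -0.0014, -0.0003, -0.124]]
  jaw: 0.05
  grip_force: 40

```text
time: 1.12
tcp_pos: [0.4577, 0.3385, 0.159]
eef_rot: [[-0.976, 0.22, -0.002], [0.22, 0.976, -0.0], [0.002, -0.001, -1.0]]
force: [-0.6, 1.5, 0.3]
grip_width: 0.0499
```

Run:
```python
from h import *
f=grab('side','s1.png');g=grab('top','t1.png')
print(row([.458,.339,.087],Rd(77.4)).tolist())
def c(i,x,y,w,h,k): return cv2.resize(i[y:y+h,x:x+w],None,fx=k,fy=k,interpolation=cv2.INTER_CUBIC)
cv2.imwrite('pics/z1.png',np.hstack([c(f['img'],150,330,130,150,3),c(g['img'],80,200,130,150,3)]))
```

```text
[-0.0009, -0.0009, 0.0732, 0.0009, -0.0, 0.0012]
```

View pics/z1.png

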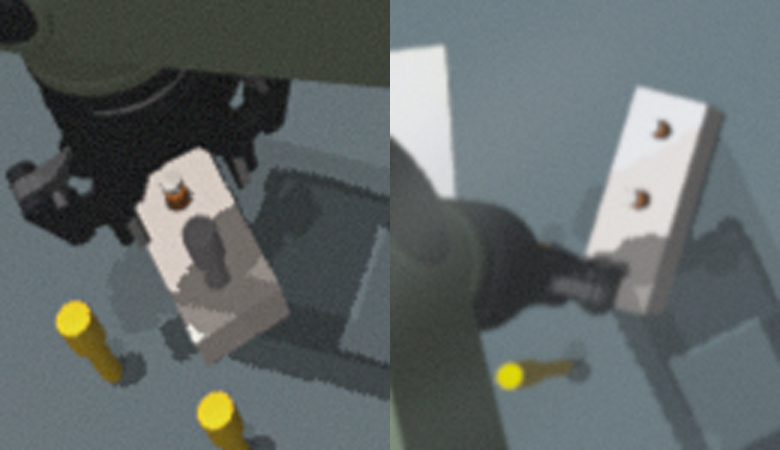

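The pin head is at about (218,408) in the side view, between the opened fingers and with nothing in the way. The yellow look-alikes stand well clear, so I'll descend and grip.

Emit:
play_rows:
  moves:
    - [[-0.001, -0.001, 0.02, 0, 0, 0], [-0.001, -0.001, 0.04, 0, 0, 0], [-0.001, -0.001, 0.058, 0, 0, 0], [-0.001, -0.001, 0.068, 0, 0, 0], [-0.001, -0.001, 0.072, 0, 0, 0], [-0.001, -0.001, 0.072, 0, 0, 0], [-0.001, -0.001, 0.072, 0, 0, 0]]

```text
time: 1.8
tcp_pos: [0.4583, 0.3397, 0.0892]
eef_rot: [[-0.976, 0.216, 0.002], [0.216, 0.976, 0.002], [-0.001, 0.002, -1.0]]
force: [0.9, -0.1, 0.3]
grip_width: 0.0501
```

Emit:
play_rows:
  moves:
    - [[0, 0, 0, 0, 0, 0], [0, 0, 0, 0, 0, 0], [0, 0, 0, 0, 0, 0], [0, 0, 0, 0, 0, 0], [0, 0, 0, 0, 0, 0], [0, 0, 0, 0, 0, 0], [0, 0, 0, 0, 0, 0]]
  jaw: 0.0
  grip_force: 40

```text
time: 2.38
tcp_pos: [0.4593, 0.3402, 0.0906]
eef_rot: [[-0.976, 0.216, 0.004], [0.216, 0.976, 0.003], [-0.003, 0.004, -1.0]]
force: [-0.1, -0.7, 5.2]
grip_width: 0.0181
```

Emit:
play_rows:
  moves:
    - [[0, 0, -0.02, 0, 0, 0], [0, 0, -0.05, 0, 0, 0], [0, 0, -0.085, 0, 0, 0], [0, 0, -0.12, 0, 0, 0], [0, 0, -0.15, 0, 0, 0], [0, 0, -0.17, 0, 0, 0], [0, 0, -0.175, 0, 0, 0], [0, 0, -0.175, 0, 0, 0]]

```text
time: 3.05
tcp_pos: [0.4595, 0.3401, 0.2674]
eef_rot: [[-0.976, 0.216, 0.007], [0.216, 0.976, 0.005], [-0.006, 0.006, -1.0]]
force: [-0.4, -0.1, 0.1]
grip_width: 0.0179
```

Run:
```python
from h import *
s=status.get_state();print(s['tcp_pos'],s['force'],s['grip_width'],s['q'])
f=grab('side','s2.png')
print(row([.611,.141,.270],Rd(60)).tolist())
```

```text
[0.45952819 0.34005072 0.26736335] [-0.3884576  -0.06859896  0.08932454] 0.01789405343765787 [ 4.85257085e-01  1.73308992e-01  1.52223627e+00  8.29412349e-04
  1.43754329e+00 -8.67622743e-01]
[-0.1919, -0.1608, -0.0049, 0.0039, 0.0022, 0.3057]
```

View pics/s2.png

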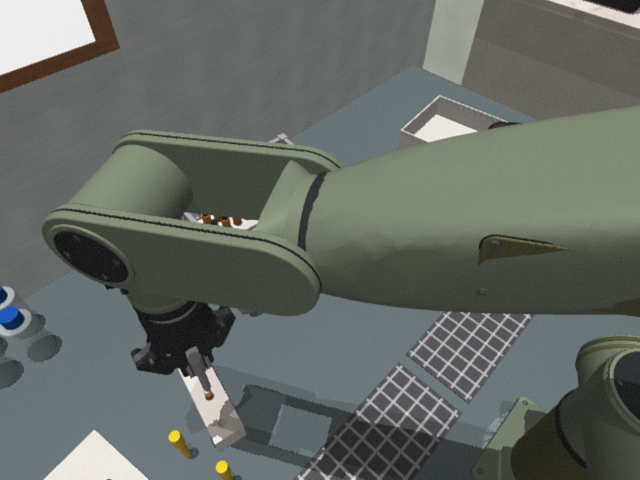

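The pin is in the gripper, with its shank running from about (195,355) to (207,392). Next I move to above the hinge.

Emit:
play_rows:
  moves:
    - [[-0.03, -0.025, -0.005, 0, 0, 0.05], [-0.055, -0.045, -0.005, 0, 0, 0.1], [-0.08, -0.067, -0.005, 0, 0, 0.15], [-0.105, -0.088, -0.005, 0, 0, 0.2], [-0.13, -0.109, -0.005, 0.002, 0, 0.25], [-0.155, -0.13, -0.005, 0.003, 0, 0.3], [-0.175, -0.147, -0.005, 0.004, 0.002, 0.305], [-0.187, -0.157, -0.005, 0.004, 0.002, 0.305], [-0.192, -0.161, -0.005, 0.004, 0.002, 0.305], [-0.192, -0.161, -0.005, 0.004, 0.002, 0.305], [-0.192, -0.161, -0.005, 0.004, 0.002, 0.305]]

```text
time: 4.02
tcp_pos: [0.61, 0.1416, 0.2687]
eef_rot: [[-0.867, 0.499, -0.003], [0.499, 0.867, 0.0], [0.003, -0.001, -1.0]]
force: [-0.3, -0.8, -0.6]
grip_width: 0.0179
```

Run:
```python
from h import *
s=status.get_state();print(s['tcp_pos'],s['force'],s['grip_width'],s['q'])
f=grab('side','s3.png');g=grab('top','t3.png')
def c(i,x,y,w,h,k): return cv2.resize(i[y:y+h,x:x+w],None,fx=k,fy=k,interpolation=cv2.INTER_CUBIC)
cv2.imwrite('pics/z3.png',np.hstack([c(f['img'],200,200,100,120,4),c(g['img'],200,150,100,120,4)]))
print(proj(f,[.611,.141,.16]),proj(g,[.611,.141,.16]))
```

```text
[0.61004343 0.14162462 0.26872502] [-0.29555881 -0.81459706 -0.59061013] 0.017877258919788967 [ 8.96741966e-02  2.95958751e-01  1.37009914e+00  7.29439945e-04
  1.47817414e+00 -9.58780369e-01]
[244.35059108 269.09461438] [238.76154101 216.38606376]
```

View pics/z3.png

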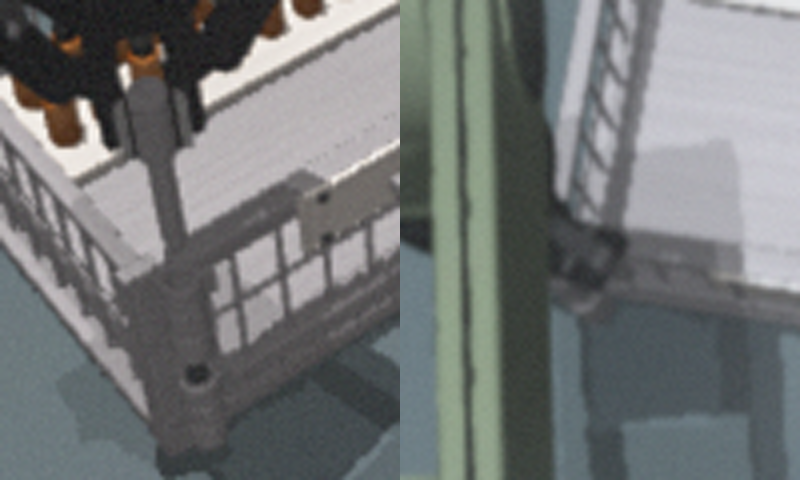

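Run:
```python
from h import *
f=grab('side');img=f['img'].astype(int)
for z in (.29,.27,.254,.24,.22,.2,.188): print(z,proj(f,[.61,.1416,z]))
for v in range(226,268,3):
    print(v,img[v,228:256].sum(1)//3)
```

```text
0.29 [235.72961702 223.52228755]
0.27 [237.21504051 231.36464085]
0.254 [238.36232343 237.42176734]
0.24 [239.33767686 242.57118516]
0.22 [240.68701071 249.69504771]
0.2 [241.98709877 256.55891513]
0.188 [242.74462299 260.55829486]
226 [ 81  80  64  56  79  84  85  86  90  86  80  80  73  67  48  57  86  83
  65  38  36  56 113 166 143 112 101 101]
229 [ 78  86  79  58  58  81  81  81  82  80  82  82  78  70  62  49  76  88
  86  50  30  39  54  86 121 165 178 178]
232 [ 55  87  89  74  52  78  78  82  83  81  81  78  82  71  66  48  58  86
  88  67  53  58 104 172 181 181 183 180]
235 [ 41  63  84  80  58  59  78  80  80  83  79  81  80  76  72  63  47  70
  85 106 163 178 177 181 181 180 179 179]
238 [174 142  92  85  77  51  71  78  82  83  81  81  78  72  72  91 149 183
 179 181 181 182 181 181 183 181 181 177]
241 [113 110 124 165 181 185 182 162 114  83  80  79  78  75  87 140 182 182
 184 177 184 180 181 180 180 184 183 184]
244 [186 182 179 182 182 180 180 182 174  89  81  83  86  77  78 111 184 183
 177 181 184 183 183 182 180 181 182 187]
247 [179 181 183 184 181 184 184 185 171 126  85  82  82  83  77  86 137 184
 185 185 183 186 186 186 185 184 184 180]
250 [183 180 184 183 183 182 177 182 180 176 123  84  82  83  84  77 108 180
 187 184 185 187 180 180 185 187 188 189]
253 [181 178 179 182 181 183 187 187 184 183 166  89  78  84  82  82  85 134
 182 185 185 187 185 188 188 185 173 141]
256 [161 182 187 179 182 176 181 181 182 188 172 125  85  85  84  80  71  99
 171 188 182 177 138 122 104  86  84  84]
259 [152 144 164 181 183 180 182 179 181 186 186 177 124  85  85  81  74  79
  84  92  84  83  85  85  87  87  89  90]
262 [154 152 153 154 157 164 185 185 181 186 184 183 171  97  81  80  81  83
  87  85  84  88  85  86  85  82  81  78]
265 [120 150 153 154 149 152 155 150 157 159 153 162 143  92  82  82  89  82
  85  79  81  80  80  75  79  82  96 129]
```

Emit:
play_rows:
  moves:
    - [[-0.0016, 0.0002, 0.01, 0, 0, 0], [-0.0016, 0.0002, 0.02, 0, 0, 0], [-0.0016, 0.0002, 0.023, 0, 0, 0], [-0.0016, 0.0002, 0.023, 0, 0, 0]]

```text
time: 4.5
tcp_pos: [0.6101, 0.142, 0.2444]
eef_rot: [[-0.868, 0.497, -0.005], [0.497, 0.868, -0.0], [0.004, -0.003, -1.0]]
force: [-0.1, 0.3, -1.6]
grip_width: 0.0178
```

Run:
```python
from h import *
s=status.get_state();print(s['tcp_pos'],s['force'],s['grip_width'])
f=grab('side');g=grab('top')
def c(i,x,y,w,h,k): return cv2.resize(i[y:y+h,x:x+w],None,fx=k,fy=k,interpolation=cv2.INTER_CUBIC)
a=c(f['img'],220,230,50,60,8);b=c(g['img'],215,190,50,60,8)
cv2.imwrite('pics/z4.png',np.clip((np.hstack([a,b]).astype(float)-30)*2,0,255).astype(np.uint8))
```

```text
[0.61005689 0.14196904 0.244396  ] [-0.11950997  0.25587697 -1.55278211] 0.017813198887753855
```

View pics/z4.png

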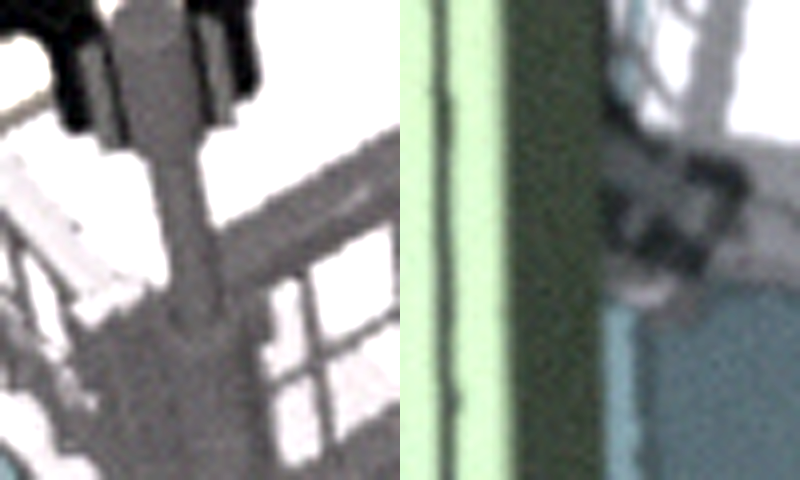

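The foot is at about (244.5,268.9), right over the mouth (244.4,269.3). I'll lower it gently and watch the force.

Emit:
play_rows:
  moves:
    - [[-0.001, 0, 0.003, 0, 0, 0], [-0.001, 0, 0.006, 0, 0, 0], [-0.001, 0, 0.009, 0, 0, 0], [-0.001, 0, 0.012, 0, 0, 0], [-0.001, 0, 0.014, 0, 0, 0]]

```text
time: 5.02
tcp_pos: [0.6121, 0.1412, 0.2318]
eef_rot: [[-0.867, 0.498, -0.002], [0.498, 0.867, 0.0], [0.002, -0.001, -1.0]]
force: [0.3, 0.2, -0.4]
grip_width: 0.0178
```

Emit:
play_rows:
  moves:
    - [[0, 0, 0.005, 0, 0, 0], [0, 0, 0.01, 0, 0, 0], [0, 0, 0.016, 0, 0, 0], [0, 0, 0.022, 0, 0, 0], [0, 0, 0.028, 0, 0, 0], [0, 0, 0.034, 0, 0, 0], [0, 0, 0.04, 0, 0, 0]]

```text
time: 5.6
tcp_pos: [0.6122, 0.1412, 0.1912]
eef_rot: [[-0.867, 0.498, -0.001], [0.498, 0.867, -0.0], [0.001, -0.001, -1.0]]
force: [0.1, -0.7, -0.2]
grip_width: 0.0179
```

Run:
```python
from h import *
s=status.get_state();print(s['tcp_pos'],s['force'],s['grip_width'])
f=grab('side')
def c(i,x,y,w,h,k): return cv2.resize(i[y:y+h,x:x+w],None,fx=k,fy=k,interpolation=cv2.INTER_CUBIC)
a=c(f['img'],220,230,50,70,8)
cv2.imwrite('pics/z5.png',np.clip((a.astype(float)-30)*2,0,255).astype(np.uint8))
```

```text
[0.61215345 0.14116065 0.19118044] [ 0.13720986 -0.71392173 -0.22096349] 0.01786417348313668
```

View pics/z5.png

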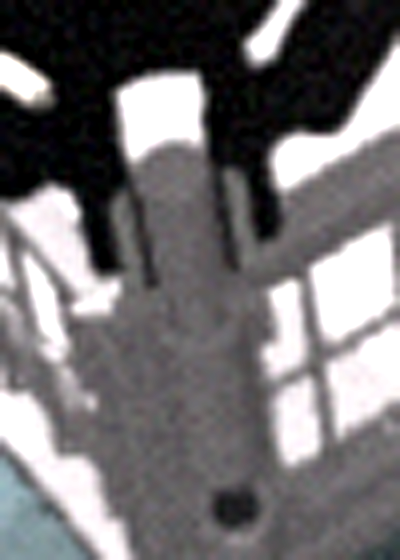

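The shank is in the bore, with the head above the mouth near (242,262) and no side force. I'll lower it the rest of the way.

Emit:
play_rows:
  moves:
    - [[0, 0, 0.004, 0, 0, 0], [0, 0, 0.008, 0, 0, 0], [0, 0, 0.012, 0, 0, 0], [0, 0, 0.015, 0, 0, 0], [0, 0, 0.017, 0, 0, 0], [0, 0, 0.018, 0, 0, 0], [0, 0, 0.018, 0, 0, 0]]

```text
time: 6.23
tcp_pos: [0.6122, 0.1411, 0.1747]
eef_rot: [[-0.868, 0.497, -0.001], [0.497, 0.868, -0.0], [0.001, -0.001, -1.0]]
force: [-4.1, -1.2, 9.5]
grip_width: 0.0179
```

Contact came at the expected height. I'll release the pin and go up.

Emit:
play_rows:
  moves:
    - [[0, 0, 0, 0, 0, 0], [0, 0, 0, 0, 0, 0], [0, 0, 0, 0, 0, 0], [0, 0, 0, 0, 0, 0], [0, 0, -0.02, 0, 0, 0], [0, 0, -0.05, 0, 0, 0], [0, 0, -0.08, 0, 0, 0], [0, 0, -0.09, 0, 0, 0], [0, 0, -0.09, 0, 0, 0]]
  jaw: 0.045

```text
time: 6.98
tcp_pos: [0.6144, 0.1414, 0.2687]
eef_rot: [[-0.867, 0.497, 0.006], [0.497, 0.868, 0.0], [-0.005, 0.003, -1.0]]
force: [0.1, -0.4, 0.4]
grip_width: 0.045
```

Run:
```python
from h import *
s=status.get_state();print(s['tcp_pos'],s['force'],s['grip_width'])
f=grab('side')
def c(i,x,y,w,h,k): return cv2.resize(i[y:y+h,x:x+w],None,fx=k,fy=k,interpolation=cv2.INTER_CUBIC)
a=c(f['img'],200,210,80,90,6)
cv2.imwrite('pics/z6.png',a)
y=np.array([.125,.992]);gd=-y
print('pin grip', proj(f,[.612,.141,.2]),proj(f,[.612,.141,.16]))
print(row([.5745,-.132,.23],Rd(-7.3)).tolist(),row([.5745,-.132,.18],Rd(-7.3)).tolist(), s['q'])
```

```text
[0.61436118 0.14135748 0.26871072] [ 0.0987428  -0.38841487  0.44956253] 0.04496864532783899
pin grip [241.53688308 255.79447964] [244.01227594 268.80671381]
[-0.1025, -0.2562, 0.0358, 0.0017, 0.0009, 1.1776] [-0.1024, -0.2563, 0.0858, 0.0017, 0.0009, 1.1776] [ 8.90982523e-02  2.99009552e-01  1.36625520e+00 -2.26284696e-04
  1.46991528e+00 -9.61049500e-01]
```

View pics/z6.png

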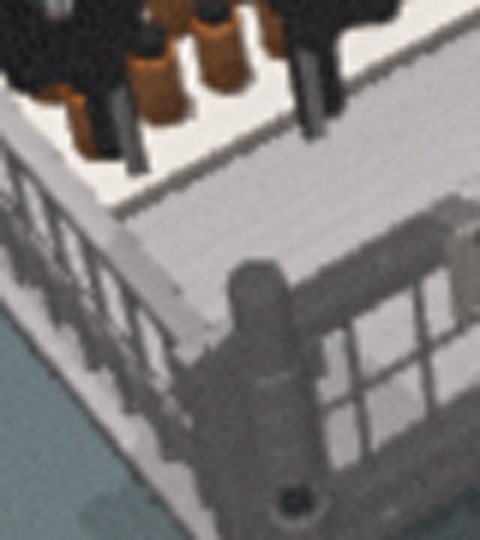

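The pin is home: the head top sits at about (242,255), where z=0.20 should project. Now over to the knob.

Emit:
play_rows:
  moves:
    - [[-0.01, -0.026, 0, 0, 0, 0.12], [-0.02, -0.052, 0, 0, 0, 0.24], [-0.032, -0.08, 0, 0, 0, 0.36], [-0.043, -0.108, 0, 0, 0, 0.48], [-0.054, -0.136, 0, 0, 0, 0.6], [-0.066, -0.165, 0, 0, 0, 0.72], [-0.078, -0.195, 0.005, 0, 0, 0.84], [-0.088, -0.22, 0.01, 0, 0, 0.95], [-0.097, -0.242, 0.02, 0, 0, 1.06], [-0.102, -0.256, 0.03, 0.002, 0.001, 1.15], [-0.102, -0.256, 0.035, 0.002, 0.001, 1.178], [-0.102, -0.256, 0.035, 0.002, 0.001, 1.178], [-0.102, -0.256, 0.035, 0.002, 0.001, 1.178]]

```text
time: 8.12
tcp_pos: [0.5726, -0.1311, 0.2279]
eef_rot: [[0.127, 0.992, -0.005], [0.992, -0.127, 0.002], [0.001, -0.006, -1.0]]
force: [0.5, 0.9, -0.7]
grip_width: 0.0446
```

Run:
```python
from h import *
s=status.get_state();print(s['tcp_pos'],s['force'],s['grip_width'],s['q'])
f=grab('side','s7.png');g=grab('top')
def c(i,x,y,w,h,k): return cv2.resize(i[y:y+h,x:x+w],None,fx=k,fy=k,interpolation=cv2.INTER_CUBIC)
cv2.imwrite('pics/z7.png',np.hstack([c(f['img'],300,140,100,110,4),c(g['img'],320,180,100,110,4)]))
print(row([.5745,-.132,.18],Rd(-7.3)).tolist())
```

```text
[ 0.57261407 -0.13113071  0.22789292] [ 0.50110089  0.92061    -0.6593413 ] 0.044611530382615144 [-3.72420329e-01  2.45469072e-01  1.51831597e+00  5.28194348e-05
  1.38356058e+00 -2.45022628e-01]
[-0.001, 0.0008, 0.0499, -0.0019, -0.0004, 0.001]
```

View pics/z7.png

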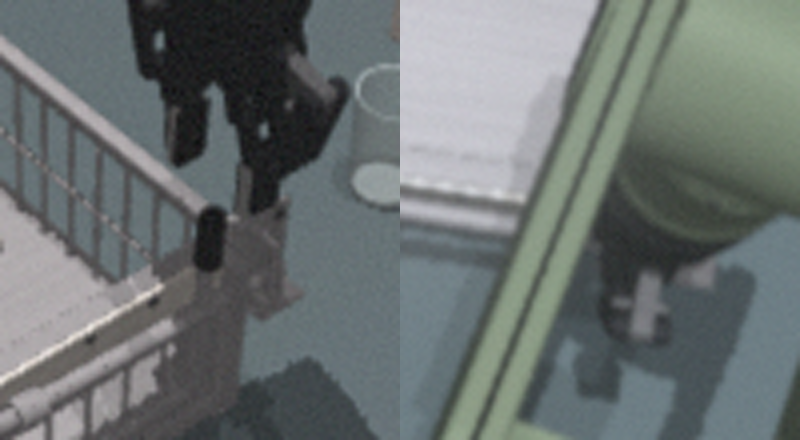

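The fingers straddle the knob, one behind it and one in front, with the knob top at (352,193) in the side view. Down, then grip.

Emit:
play_rows:
  moves:
    - [[-0.001, 0.001, 0.015, -0.002, 0, 0], [-0.001, 0.001, 0.03, -0.002, 0, 0], [-0.001, 0.001, 0.042, -0.002, 0, 0], [-0.001, 0.001, 0.047, -0.002, 0, 0], [-0.001, 0.001, 0.048, -0.002, 0, 0], [-0.001, 0.001, 0.048, -0.002, 0, 0]]

```text
time: 8.72
tcp_pos: [0.5747, -0.1317, 0.1818]
eef_rot: [[0.125, 0.992, -0.0], [0.992, -0.125, 0.001], [0.001, -0.0, -1.0]]
force: [-0.4, -0.2, 0.1]
grip_width: 0.0449
```

Emit:
play_rows:
  moves:
    - [[0, 0, 0, 0, 0, 0], [0, 0, 0, 0, 0, 0], [0, 0, 0, 0, 0, 0], [0, 0, 0, 0, 0, 0], [0, 0, 0, 0, 0, 0], [0, 0, 0, 0, 0, 0], [0, 0, 0, 0, 0, 0]]
  jaw: 0.0
  grip_force: 40

```text
time: 9.3
tcp_pos: [0.5751, -0.1321, 0.1824]
eef_rot: [[0.126, 0.992, 0.001], [0.992, -0.126, -0.0], [-0.0, 0.001, -1.0]]
force: [0.1, -1.2, 2.6]
grip_width: 0.0145
```

Emit:
play_rows:
  moves:
    - [[0, 0, -0.002, 0, -0.016, 0], [0, 0, -0.004, 0, -0.032, 0], [0, 0, -0.006, 0, -0.048, 0], [0, 0, -0.008, 0, -0.064, 0], [0, 0, -0.009, 0, -0.07, 0], [0, 0, -0.009, 0, -0.07, 0]]

```text
time: 9.8
tcp_pos: [0.5749, -0.1303, 0.1908]
eef_rot: [[0.124, 0.992, -0.009], [0.99, -0.124, -0.068], [-0.068, -0.0, -0.998]]
force: [0.9, 4.9, -3.9]
grip_width: 0.0145
```

Emit:
play_rows:
  moves:
    - [[0.003, 0, 0, 0, 0, 0], [0.006, 0, 0, 0, 0, 0], [0.009, 0, 0, 0, 0, 0], [0.012, 0, 0, 0, 0, 0], [0.015, 0, 0, 0, 0, 0], [0.018, 0, 0, 0, 0, 0], [0.021, 0, 0, 0, 0, 0], [0.024, 0, 0, 0, 0, 0]]

```text
time: 10.47
tcp_pos: [0.5782, -0.1064, 0.1895]
eef_rot: [[0.124, 0.992, -0.008], [0.99, -0.125, -0.068], [-0.069, 0.001, -0.998]]
force: [0.5, -0.6, 0.4]
grip_width: 0.0145
```

Emit:
play_rows:
  moves:
    - [[0.003, 0, 0, 0, 0, 0], [0.007, 0, 0, 0, 0, 0], [0.011, 0, 0, 0, 0, 0], [0.015, 0, 0, 0, 0, 0], [0.019, 0, 0, 0, 0, 0], [0.023, 0, 0, 0, 0, 0], [0.026, 0, 0, 0, 0, 0], [0.029, 0, 0, 0, 0, 0], [0.029, 0, 0, 0, 0, 0]]

```text
time: 11.22
tcp_pos: [0.5821, -0.0769, 0.1878]
eef_rot: [[0.124, 0.992, -0.007], [0.99, -0.124, -0.067], [-0.068, 0.001, -0.998]]
force: [0.0, 0.0, 3.0]
grip_width: 0.0145
```

Run:
```python
from h import *
s=status.get_state();print(s['tcp_pos'],s['force'],s['grip_width'])
f=grab('side','s8.png')
def c(i,x,y,w,h,k): return cv2.resize(i[y:y+h,x:x+w],None,fx=k,fy=k,interpolation=cv2.INTER_CUBIC)
cv2.imwrite('pics/z8.png',c(f['img'],260,140,130,120,5))
```

```text
[ 0.5820697  -0.07689151  0.18775693] [1.94508024e-03 5.56727647e-03 2.98605538e+00] 0.014522850443661178
```

View pics/z8.png

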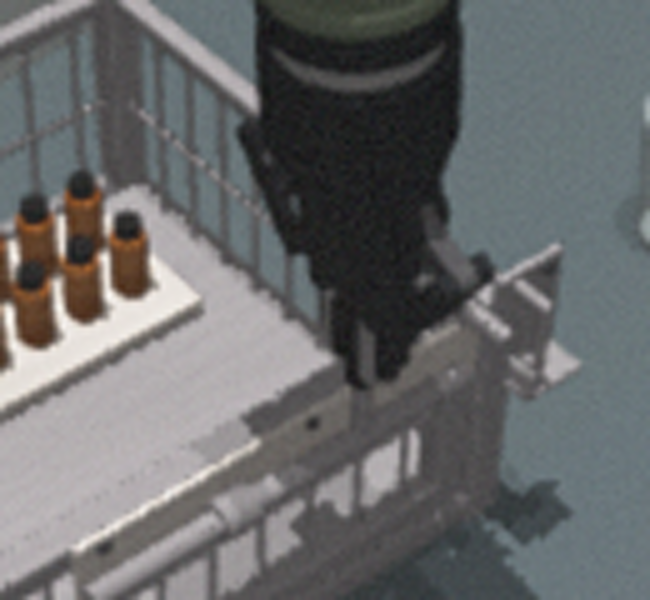

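The bolt rod is out of the keeper and the knob has travelled about 55 mm. A small further pull will confirm the end stop.

Emit:
play_rows:
  moves:
    - [[0.0015, 0, 0, 0, 0, 0], [0.003, 0, 0, 0, 0, 0], [0.003, 0, 0, 0, 0, 0]]

```text
time: 11.52
tcp_pos: [0.5826, -0.0759, 0.1886]
eef_rot: [[0.124, 0.992, -0.006], [0.99, -0.124, -0.071], [-0.072, 0.002, -0.997]]
force: [-1.9, -5.3, 5.8]
grip_width: 0.0146
```

The bolt is at its end stop (5 N of resistance). Next I work out the swing arc.

Run:
```python
from h import *
s=status.get_state();p=s['tcp_pos'];R=np.array(s['eef_rot']);h=np.array([.6117,.141,0])
for th in (.05,.1,.15,.2,.25,.3,.345):
    Z=Ro.from_euler('z',-th).as_matrix();q=h+Z@(p-h)
    print(np.round(row(q,Z@R),4).tolist(),q)
```

```text
[0.0004, -0.0109, -0.0001, 0.0036, -0.0001, 0.0499] [ 0.57184298 -0.07421186  0.18860246]
[0.0013, -0.0218, -0.0001, 0.0072, -0.0002, 0.0997] [ 0.56113668 -0.07195088  0.18860246]
[0.0027, -0.0327, -0.0003, 0.0107, -0.0004, 0.1496] [ 0.55055676 -0.06915763  0.18860246]
[0.0047, -0.0434, -0.0004, 0.0143, -0.0005, 0.1995] [ 0.54012967 -0.0658391   0.18860246]
[0.0072, -0.0541, -0.0007, 0.0179, -0.0006, 0.2494] [ 0.52988147 -0.06200358  0.18860246]
[0.0103, -0.0646, -0.0009, 0.0215, -0.0007, 0.2992] [ 0.51983777 -0.05766065  0.18860246]
[0.0135, -0.0739, -0.0011, 0.0247, -0.0008, 0.3441] [ 0.51099405 -0.05332714  0.18860246]
```

Emit:
play_rows:
  moves:
    - [[0.001, -0.0055, 0, 0.002, 0, 0.025], [0.001, -0.011, 0, 0.0036, 0, 0.05], [0.0015, -0.0165, 0, 0.0055, 0, 0.075], [0.002, -0.022, 0, 0.007, 0, 0.1], [0.003, -0.0275, 0, 0.009, 0, 0.125], [0.0035, -0.0327, 0, 0.011, 0, 0.15], [0.0045, -0.038, 0, 0.0125, 0, 0.175], [0.0055, -0.0434, 0, 0.0143, 0, 0.2], [0.0065, -0.0488, -0.0005, 0.016, 0, 0.225], [0.008, -0.054, -0.0005, 0.018, 0, 0.25], [0.0095, -0.0595, -0.001, 0.02, 0, 0.275], [0.011, -0.0646, -0.001, 0.0215, 0, 0.3], [0.0125, -0.07, -0.001, 0.023, 0, 0.325], [0.014, -0.074, -0.001, 0.025, 0, 0.345], [0.014, -0.074, -0.001, 0.025, 0, 0.345], [0.014, -0.074, -0.001, 0.025, 0, 0.345]]

```text
time: 12.85
tcp_pos: [0.5109, -0.0533, 0.1887]
eef_rot: [[0.452, 0.891, -0.03], [0.889, -0.453, -0.065], [-0.072, 0.003, -0.997]]
force: [0.4, -5.7, 5.6]
grip_width: 0.0142
```

Run:
```python
from h import *
s=status.get_state();print(s['tcp_pos'],s['force'],s['moment'],s['grip_width'])
d=s['tcp_pos'][:2]-[.6117,.141];print('r',np.linalg.norm(d),'ang',np.arctan2(-d[0],-d[1])-np.arctan2(.0291,.2169),s['eef_rot'])
f=grab('side','s9.png');g=grab('top','t9.png')
def c(i,x,y,w,h,k): return cv2.resize(i[y:y+h,x:x+w],None,fx=k,fy=k,interpolation=cv2.INTER_CUBIC)
cv2.imwrite('pics/z9.png',np.hstack([c(f['img'],210,170,190,170,2),c(g['img'],210,170,190,170,2)]))
```

```text
[ 0.51088287 -0.05325501  0.18871287] [ 0.37522377 -5.66174175  5.5859347 ] [-0.66574193 -0.09552299  0.08752832] 0.014181785516238976
r 0.2188586356082106 ang 0.3453600542984827 [[ 0.45211572  0.89145458 -0.03000183]
 [ 0.88907154 -0.45310139 -0.06519912]
 [-0.07171593  0.00280377 -0.99742116]]
```

View pics/z9.png

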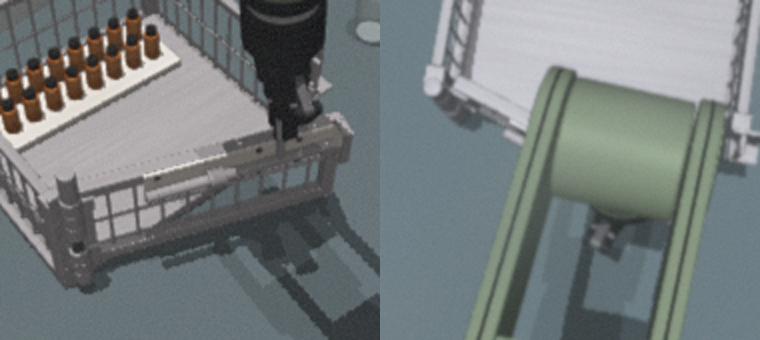

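Run:
```python
from h import *
f=grab('side');h=np.array([.6117,.141])
a0=np.arctan2(.0291,.2169)
for th in (0,.3,.345,.39):
    for r in (.3,):
        a=np.arctan2(.125,.992)+th
        print(th,proj(f,[*(h-r*np.array([np.sin(a),np.cos(a)])),.15]))
i=f['img'];cv2.imwrite('pics/z10.png',cv2.resize(i[180:300,320:420],None,fx=5,fy=5,interpolation=cv2.INTER_CUBIC))
```

```text
0 [358.46051119 204.26767904]
0.3 [382.10603032 230.17150012]
0.345 [384.92853341 234.65674848]
0.39 [387.5346616  239.29088247]
```

View pics/z10.png

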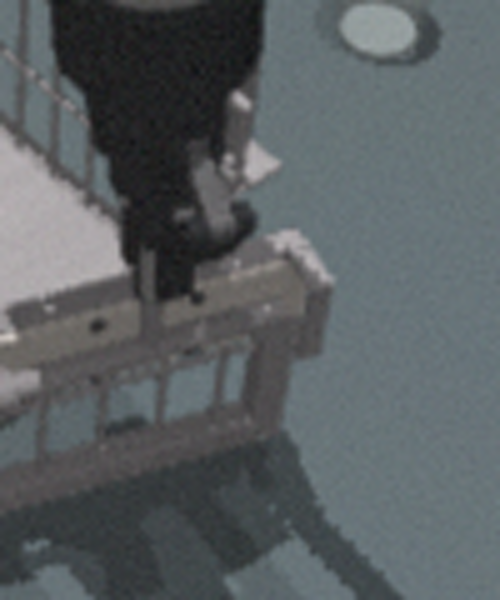

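View pics/s9.png

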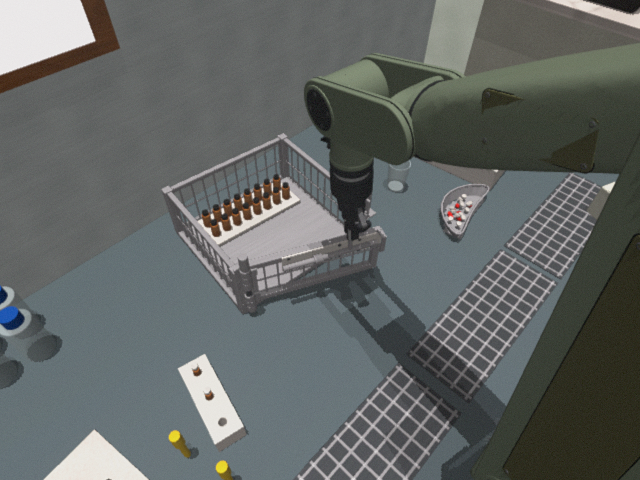

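The gate's free corner is at about (385,235), matching 0.345 rad. The pin is home at (243,260), and the vials, dish and beaker haven't moved. One short hold to check that it's steady.

Emit:
play_rows:
  moves:
    - [[0.001, 0, 0, 0, 0, 0], [0.001, 0, 0, 0, 0, 0], [0.001, 0, 0, 0, 0, 0], [0.001, 0, 0, 0, 0, 0], [0.001, 0, 0, 0, 0, 0], [0.001, 0, 0, 0, 0, 0]]

```text
time: 13.5
tcp_pos: [0.5118, -0.0534, 0.1889]
eef_rot: [[0.452, 0.891, -0.03], [0.889, -0.453, -0.067], [-0.073, 0.003, -0.997]]
force: [-0.9, -6.1, 5.0]
grip_width: 0.0147
```

Run:
```python
from h import *
s=status.get_state();print(s['tcp_pos'],s['force'],s['grip_width'])
d=s['tcp_pos'][:2]-[.6117,.141];print('r',np.linalg.norm(d),'ang',np.arctan2(-d[0],-d[1])-np.arctan2(.0291,.2169))
f=grab('side');i=f['img'];cv2.imwrite('pics/z11.png',cv2.resize(i[180:310,210:410],None,fx=4,fy=4,interpolation=cv2.INTER_CUBIC))
```

```text
[ 0.51178194 -0.0534114   0.18892682] [-0.93419263 -6.13928007  5.02543711] 0.014733863146821263
r 0.21858502305652958 ang 0.34137971827938807
```

View pics/z11.png

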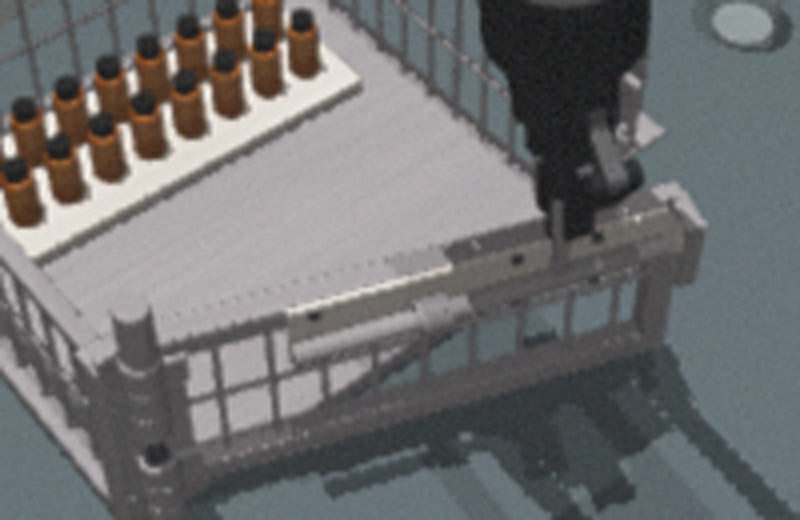

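The pin head is seated on the knuckle (side view about (243,260)), the bolt is drawn and the gate is held steady at about 0.34 rad. Handing it in.

Run:
```python
from h import *
print(order.close_job()); s=status.get_state();print(s['time'],s['tcp_pos'],s['force'])
```

```text
the job is handed in; nothing more can be done
None
the job is handed in; nothing more can be done
```

The job is done in the order asked and handed in at about 13.6 s on the robot's clock, well inside the 58 s limit. The hand-in reported no verdict.

- **Pin:** I put the bare steel pin into the upper hinge first. It met a 9.5 N stop at the expected height, and after release its head top appeared where z = 0.20 m should project.
- **Bolt:** I lifted the knob 8.4 mm and drew it along the tilted rod for about 55 mm. A further 1 mm of pull met about 5 N, which I took as the end stop.
- **Gate:** I swung it open and am still holding the knob. The angle is 0.341 rad from the tool position (about 102 mm at the free edge). An image check just before the final hold matched 0.345 rad.
- **Left alone:** The rack vials, dish and beaker showed no movement in the full side view taken after the swing.

No check failed or disagreed. The arm holds a small load of about 6 N along the bolt towards its stop and 5 N vertically, and the gate eased back by about 1 mm at the knob during the final hold.

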